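# Put the refilled steam station back into service

## Robot

A 6-joint arm with a two-finger parallel gripper is mounted at the origin on the work surface. World frame = base frame: x ahead of the robot, y to its left, z up, the work surface at z = 0. Lengths are in mm, angles in rad, forces in N, time in s.
With the tool pointing down it reaches from about 350 to 975 mm from the base axis. Payload 7.1 kg.
Tool frame: the origin (TCP) lies at the very end of the fingers, on their centre line; the grasp point (between the pads) lies 19 mm behind it (ctrl.grasp_offset is the distance from the TCP to the grasp point, in mm); z points along the fingers, y is the line along which they close (so a half turn about z gives the same grasp; the last joint's range is limited). The gripper opens to 88 mm and grips with 3 to 60 N. Pads are 20 mm wide; open, the fingers measure 115 mm over their backs; the gripper's body (75 mm by 178 mm) begins 61 mm behind the grasp point.
Start: joints at [1.137, 0.423, 1.63, -0, 1.089, -0.019], TCP at [251.847, 571.995, 222.675] pointing down, gripper open.
Joint ranges: [-3, 3], [-0.9, 2.11], [0.09, 2.58], [-1.31, 4.45], [0.11, 2.69], [-2.54, 2.54]. Speed limits (rad/s): [2.39, 2.39, 3.01, 3.14, 3.14, 3.14].

## Interface

Orientations are given as a rotation vector (axis times angle).
In Python, from workcell import ctrl, viewer, ticket, models gives the robot as it stands.
- The arm moves only by the tool play_rows, never from a script. Its arguments are lists of equal length, an entry for each row: "dp": the shift along the world's x, y, z in mm, a list of three; "yaw": the turn about the world's z in degrees. In form: {"dp": [[tx, ty, tz], ...], "yaw": [yaw, ...]}. A call has 1 to 8 rows; each row shifts and turns the commanded pose from where the row before left it; what a row does not reach is not made up. A row lasts 1/12 s, in which the tool goes at most 41.7 mm and 7.16 degrees, less where a joint would pass 70% of its speed; a pose out of reach is approached as far as the arm can. A call is refused whole if a number of a shift passes 41.7 or a number of a turn 7.16, either way. A call with a gripper value outside its range is refused whole. "gripper" is the closure, from 0 (fully open) to 1 (shut), set as the call begins (left out, the last holds). The fingers move at their own pace and stop on an object; the grip force is fixed at half the most. Time passes only in rows, so rows that do not move let the fingers close. It gives the time, the measured TCP pose, the force, the opening and the grip force at its end, in the units of the state.
- ctrl.get_obs(): the state, without advancing time (a new reading comes with each control period).
- viewer.get_image(name): name is "scene" or "side" or "wrist"; returns a dict with "pixels" (400x640x3 uint8, red, green, blue), "range_z" (400x640 float32, mm along the optical axis (not along the pixel's ray), 0 where there is no reading), "fx", "fy", "cx", "cy" (pixels), "T" (4x4, takes a point from camera to world coordinates); the wrist camera has in their place "hand_eye" (4x4, takes a point from camera to tool coordinates, whose origin is the TCP and whose axes are the flange's). Camera axes: x right, y up, looking along -z (the intrinsics and any distortion apply to the point x, -y, -z); pixel columns grow to the right and rows downward; lengths in mm; the calibration is good to about 2 mm. The wrist camera is an equidistant fisheye: a pixel r from the principal point sees the ray r / f radians off the axis. A picture is of the moment at which its call begins: read the wrist's pose just before it.
- ticket.close_job(): hands the job in; it is judged then, once.
Trained networks look in a picture, given as the dict that the camera call returned (one of the last four; its "shot" number tells which), for a name from the list of things; names that differ only in an ending like _2 or _b are one class to them, and where a whole thing is asked for, a point or a joint stands for the part that bears it (a point fixed in the world has none). Each returns a list of dicts, best first, with "conf" (0 to 1); they miss things now and then, are a little off and sometimes report something else, mostly with a low value. They report only what shows in the picture. A call takes as long as a camera call. They do not tell look-alikes from the thing itself.
- models.look_for(picture, name): "bbox" ([centre column, centre row, width, height] in pixels, round what is visible of it).
- models.landmark_of(picture, name): "location" ([column, row] in pixels: a listed point, or the origin of a listed thing).
The state is a dict: "t": time; "qpos": joint angles; "qvel": joint speeds; "joint_torque": joint torques, N m; "ee_pos": TCP position; "orientation": TCP orientation; "ft_force": force on the tool from outside, world axes, zero at the start; "moment": the same for the moment, N m; "width": finger opening in mm; "grasp_force": force on a finger pad.
Only numpy, scipy, OpenCV 4.12 (cv2) and the standard library are available. Lean on these libraries where they do the work, as an engineer would, in place of code of your own. Each camera call takes 0.05 s, during which the arm holds its last target. There are 200 camera calls.

## Task

The steam ironing station's water tank has just been refilled and left standing part-way out of its bay. With closed fingers push the tank fully home, flush with the front of the station, then switch the station on by pressing down the raised far end of the green rocker, then press the blue water-reset button right down for a moment and let it come up again. Only push and press: lift nothing, leave the red heater rocker off, and do not disturb the other things lying about.

Things in the scene. Friction and masses are not known exactly. Their poses are not given: they have to be found in the camera images.
- station: Fixed white steam ironing station, 400 mm wide (y), 300 deep (x), origin on the table under its centre; -x is its front, towards the robot. Seen from the robot: left, the open-topped water tank bay (y +88 to +194 mm); middle, the control block (y -55 to +88); right, a blue iron with a black handle fixed on a deck (y -200 to -55), handle top 181 mm above the table
- panel_front (a point): Middle of the front edge of the dark control panel, 85 mm above the table at station x -150 mm. The panel climbs away from here for 200 mm at 0.15 rad to a flat top 115 mm above the table; its normal is (-0.149, 0, 0.989) in station axes. On it, front to back: the blue button, the two rockers side by side (green left, red right), a gauge (7 mm high) at left with two lamps at right
- tank_front (a point): Centre of the front face of the loose water tank, 49 mm above the table; axes as the station's within 3 degrees. Pale blue closed box, dark grey front, 180 mm deep (x), 100 wide (y), 75 high, underside 12 mm and top 87 mm above the table (black cap 9 mm more). About 1 kg; slides level along station +x in its bay (3 mm play each side) against 3 to 8 N of friction; starts 30 to 55 mm out
- tank_home (a point): Point fixed to the station where tank_front lies when the tank is fully home: flush with the station's front, 141 mm to the left (station +y) of its middle. There the tank's back meets a firm stop, a white block 105 mm high
- main_switch (a joint): Green on-off rocker, rad: 0 = off (at the start), 0.36 = on. Tips about an axis along station y, stays where left, takes 2 to 5 N. Its top is a shallow V, 24 mm wide, two halves each 18 mm long up the slope. Off: near half parallel to the panel and 7.5 mm above it, far half (white dash) rising to 14 mm. On: far half parallel at 7.5 mm, near half raised. Black rim 3 mm high
- main_switch_far (a point): Middle of the top of the far half of the green rocker, 13 mm from its pivot line towards the back; it moves with the rocker and sinks 4.6 mm, square to the panel, from off to on
- heater_switch (a joint): Red rocker of the iron's heater, same make: 0 = off (as it starts), 0.36 = on. To be left off
- heater_switch_far (a point): Middle of the top of the far half of the red rocker, 68 mm to the right (station -y) of the green one's
- reset_button (a joint): Round blue sprung water-reset button, m: 0 = up, 0.006 = right down; it moves square to the panel, takes about 5 N and springs back
- reset_button_top (a point): Centre of the top of the blue reset button, 29 mm in diameter, standing 11 mm above the panel inside a 4 mm high metal collar of 40 mm diameter; it moves with the button. It lies about 66 mm nearer the front than the rockers and midway between them
- jug: White plastic measuring jug (empty), 96 mm across, 135 mm high, handle on its +y side; origin under its centre; stands on the table beside the tank bay
- spool: Pink sewing thread spool standing upright, 32 mm across, 50 mm high; origin under its centre; on the table in front of the control panel
- clapper: Tailor's wooden pressing block, 65 (x) x 210 (y) x 42 mm; origin under its centre; on the table in front of the iron
- chalk: Magenta chalk disc, 48 mm across, 8 mm thick; origin under its centre; lies on the table to the left of the tank
- tape_tin: Round brass tape tin, 74 mm across, 24 mm high; origin under its centre
- pin_dish: Green pin dish, 100 mm across, 22 mm high; origin under its centre
- cone: Yellow thread cone, 68 mm across at its foot, 108 mm high; origin under its centre
- shears: Tailor's shears with black loop handles lying flat, 225 mm long (x, blades to +x), 97 mm wide, 14 mm thick; origin at the rivet, on the table
Mind the look-alikes: they are no part of the job. What is shaped like the part that bears tank_front but yellow is not meant.

How it is judged:
By the outcome, as a careful person would: the job done as asked, in the order asked, and still so for the second after the job is handed in, with the robot touching nothing.
It also fails if it takes over 42 s, if anything falls off the work surface, if the arm or the gripper's body presses on something with over 40 N, if the wrist force passes 120 N, or if a joint passes its speed limit or range.

## Working session

There is one attempt and no reset: what is moved stays moved. The work goes in short steps, Python scripts to look and compute and a tool call to move; the robot and the scene stay as the last step left them, time stands still between calls to the robot, and variables do not carry over. Pictures are saved under pics/ and viewed, at most 10 in all, crops included, and the job is handed in when it is done.

Besides the shell and the picture viewer there is one more tool, called after "Call:" in YAML: its name, and indented under it one key for each argument. play_rows: Moves the arm, as the interface text tells. Its arguments: {"type":"object","properties":{"dp":{"type":"array"},"yaw":{"type":"array"},"gripper":{"type":"number"}},"required":["dp","yaw"]}

```bash
mkdir -p pics
cat > h.py <<'E'
import numpy as np, cv2
from workcell import ctrl, viewer, ticket, models
def world(im,u,v,z=None,r=3):
    u0,v0=int(round(u)),int(round(v))
    p=im["range_z"][max(0,v0-r):v0+r+1,max(0,u0-r):u0+r+1]; p=p[p>0]
    d=np.median(p) if p.size else np.nan
    ray=np.array([(u-im["cx"])/im["fx"],-(v-im["cy"])/im["fy"],-1.])
    T=np.array(im["T"])
    if z is not None:
        w=T[:3,:3]@ray; d=(z-T[2,3])/w[2]
    return (T@np.r_[ray*d,1])[:3]
def save(im,n): cv2.imwrite("pics/"+n,im["pixels"][:,:,::-1])
E
python3 - <<'E'
from h import *
names=["station","panel_front","tank_front","tank_home","main_switch_far","heater_switch_far","reset_button_top","jug","spool","chalk","cone"]
print({k:v for k,v in ctrl.get_obs().items() if k in("t","ee_pos","orientation","ft_force")})
for c in("scene","side"):
    im=viewer.get_image(c); save(im,c+".png"); print(c, [k for k in im], np.round(im["T"],2).tolist())
    for n in names:
        for q in models.landmark_of(im,n)[:2]:
            print(n,round(q["conf"],2),np.round(q["location"]),np.round(world(im,*q["location"])))
E
```

```text
{'t': 0.0, 'ee_pos': array([251.63710903, 571.51739149, 221.92371438]), 'orientation': array([-6.46918421e-01, -3.07389242e+00,  2.28384600e-03]), 'ft_force': array([-0.16670009, -0.26415537,  0.0500896 ])}
scene ['pixels', 'range_z', 'fx', 'fy', 'cx', 'cy', 'T', 'shot'] [[0.86, -0.42, 0.29, 953.94], [0.51, 0.69, -0.51, -706.76], [0.01, 0.59, 0.81, 1307.78], [0.0, 0.0, 0.0, 1.0]]
station 0.63 [212. 331.] [ 449. -483.    7.]
station 0.56 [364. 253.] [741. -60. 109.]
panel_front 0.64 [329. 221.] [554.  47.   6.]
tank_front 0.97 [334. 194.] [536. 107.  87.]
tank_front 0.7 [279. 160.] [275. 147.  75.]
main_switch_far 0.52 [367. 221.] [695.  52. 110.]
main_switch_far 0.32 [253. 362.] [ 612. -495.    5.]
heater_switch_far 0.6 [353. 182.] [545. 248.   7.]
heater_switch_far 0.59 [361. 243.] [716. -33. 110.]
reset_button_top 0.64 [342. 227.] [631.  -5.  99.]
jug 0.73 [398. 197.] [733. 232.  60.]
spool 0.59 [310. 229.] [519. -23.  19.]
spool 0.54 [359. 238.] [704. -21. 110.]
chalk 0.61 [354. 181.] [545. 254.   8.]
chalk 0.52 [328. 221.] [552.  47.   3.]
cone 0.67 [362. 117.] [421. 559.  39.]
side ['pixels', 'range_z', 'fx', 'fy', 'cx', 'cy', 'T', 'shot'] [[-0.99, 0.08, -0.1, 407.37], [-0.12, -0.52, 0.84, 1032.45], [0.02, 0.85, 0.53, 713.58], [0.0, 0.0, 0.0, 1.0]]
panel_front 0.62 [305. 199.] [577.   4.  82.]
tank_front 0.69 [316. 229.] [521. 157.  81.]
tank_front 0.57 [410. 255.] [266. 207.  62.]
main_switch_far 0.61 [266. 195.] [687.  47. 111.]
heater_switch_far 0.51 [266. 182.] [705. -29. 113.]
reset_button_top 0.7 [353. 157.] [ 451. -482.    7.]
reset_button_top 0.59 [295. 191.] [609.  -9.  97.]
spool 0.53 [327. 216.] [507.  -4.  19.]
spool 0.49 [319. 157.] [ 595. -461.    8.]
chalk 0.62 [308. 274.] [528. 257.   8.]
cone 0.85 [344. 394.] [408. 605.  46.]
```

View pics/scene.png

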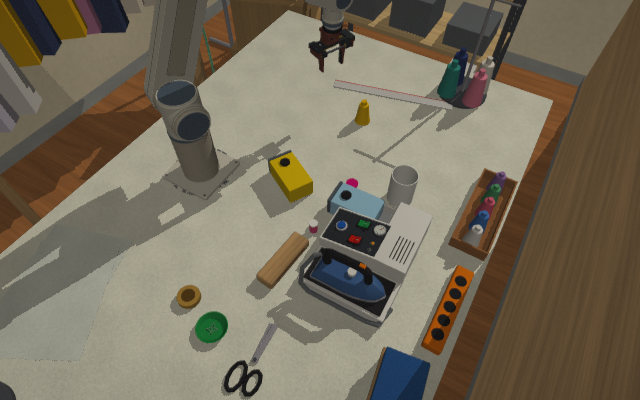

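View pics/side.png

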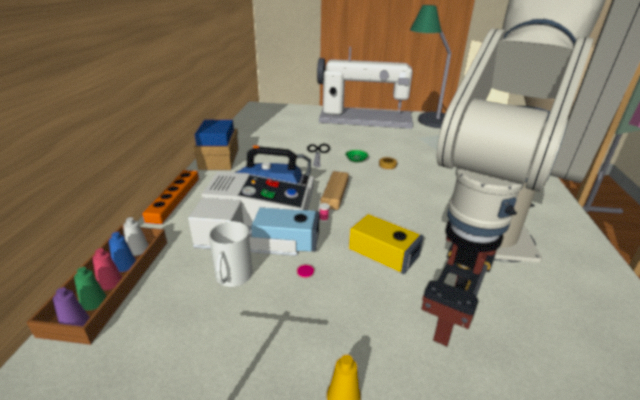

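Blue tank: scene (356,200), side (287,230). Its look-alike is the yellow box, at scene (291,176) and side (386,243). I choose the blue one, in its bay beside the panel. On the panel, scene shows the blue button at (341,226), green rocker at (364,224) and red rocker at (355,240). I'll check these in a crop while segmenting for accurate positions.

```bash
cat > seg.py <<'E'
from h import *
def cloud(im):
    v,u=np.mgrid[0:400,0:640]; d=im["range_z"]
    P=np.stack([(u-im["cx"])/im["fx"]*d,-(v-im["cy"])/im["fy"]*d,-d],-1)
    T=np.array(im["T"]); return P@T[:3,:3].T+T[:3,3]
E
python3 - <<'E'
from seg import *
for c in("scene","side"):
    im=viewer.get_image(c); W=cloud(im); hsv=cv2.cvtColor(im["pixels"],cv2.COLOR_RGB2HSV); H,S,V=[hsv[...,i].astype(int) for i in range(3)]
    box=lambda x0,x1,y0,y1,z0,z1:(W[...,0]>x0)&(W[...,0]<x1)&(W[...,1]>y0)&(W[...,1]<y1)&(W[...,2]>z0)&(W[...,2]<z1)
    pan=box(560,800,-80,120,85,140)
    for n,m in dict(green=pan&(H>40)&(H<85)&(S>110),red=pan&((H<8)|(H>172))&(S>120),blue=pan&(H>95)&(H<125)&(S>110)).items():
        k,l,st,ce=cv2.connectedComponentsWithStats(m.astype(np.uint8))
        for i in range(1,k):
            if st[i,4]>8: print(c,n,st[i,4],ce[i].round(),W[l==i].mean(0).round(1))
    # top plane of tank
    t=box(480,800,60,260,80,93)&(H>90)&(H<112)&(S>35)
    p=W[t][:,:2].astype(np.float32); print(c,"tank top",len(p),cv2.minAreaRect(p), cv2.boxPoints(cv2.minAreaRect(p)).round().tolist(), W[t][:,2].mean())
    # flat top / white station
    f=box(600,950,-250,300,108,120)&(S<50)&(V>110); p=W[f][:,:2].astype(np.float32); print("flat",len(p),cv2.boxPoints(cv2.minAreaRect(p)).round().tolist(),W[f][:,2].mean())
    u0,v0=(320,160) if c=="scene" else (190,140)
    save({"pixels":cv2.resize(im["pixels"][v0:v0+150,u0-30:u0+140],None,fx=4,fy=4,interpolation=2)[:600,:800]},c+"_crop.png")
E
```

```text
scene green 75 [363. 223.] [689.1  37.1 110. ]
scene red 88 [354. 239.] [691.4 -31.4 110.4]
scene blue 51 [341. 224.] [624.9   0.  103.1]
scene tank top 961 ((620.2144165039062, 124.53582000732422), (170.32997131347656, 102.24815368652344), 1.9821134805679321) [[533.0, 173.0], [537.0, 70.0], [707.0, 76.0], [704.0, 179.0]] 87.0626967658726
flat 1497 [[716.0, 280.0], [723.0, -153.0], [882.0, -150.0], [875.0, 282.0]] 114.66331302633289
side green 116 [267. 193.] [685.3  35.5 108.9]
side red 93 [272. 183.] [686.8 -28.2 109.1]
side blue 61 [291. 191.] [621.5  -7.6 100.2]
side tank top 1269 ((608.8709716796875, 125.23171997070312), (179.2655029296875, 105.8323974609375), 0.7677294015884399) [[519.0, 177.0], [520.0, 71.0], [699.0, 74.0], [698.0, 179.0]] 87.34307850964629
flat 1189 [[600.0, -186.0], [848.0, -225.0], [924.0, 262.0], [676.0, 300.0]] 115.25783179858186
```

View pics/scene_crop.png

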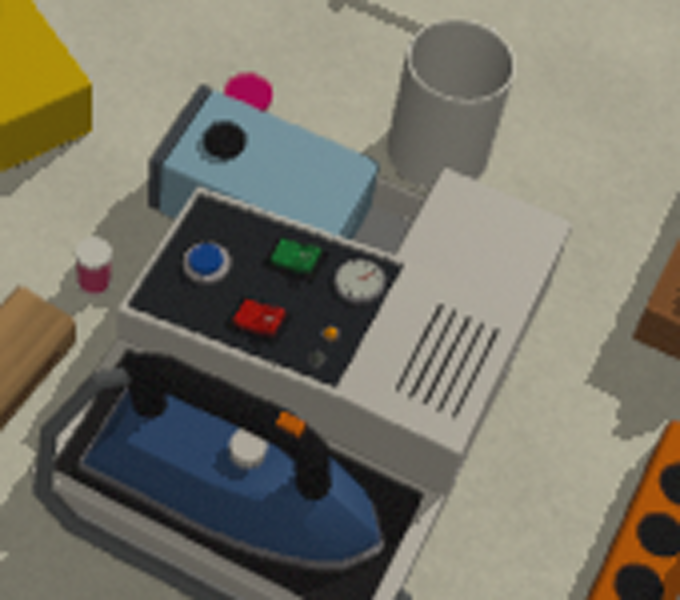

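The crop confirms the choice: a pale blue tank with a dark grey front, left of the panel. In the crop, blue button is at (206,260), green at (297,256) and red at (260,318), with the gauge behind green. Tank yaw is about 1° and its front is at about x 519, y 123.

Call:
play_rows:
  dp:
    - [18, -35, 0]
    - [18, -35, 0]
    - [18, -35, 0]
    - [18, -35, 0]
    - [18, -35, 0]
    - [18, -35, 0]
    - [18, -35, 0]
    - [18, -35, 0]
  yaw: [3, 3, 3, 3, 3, 3, 3, 3]
  gripper: 1

```text
t: 1.97
ee_pos: [396.4, 290.3, 222.9]
orientation: [-0.011, 3.141, 0.0]
ft_force: [0.1, 1.1, 0.2]
width: 38.0
grasp_force: 0.0
```

Call:
play_rows:
  dp:
    - [17, -34, 0]
    - [17, -34, 0]
    - [17, -34, 0]
    - [17, -34, 0]
    - [15, -33, 0]
    - [0, 0, 0]
    - [0, 0, 0]
    - [0, 0, 0]
  yaw: [0, 0, 0, 0, 0, 0, 0, 0]

```text
t: 2.63
ee_pos: [478.7, 123.1, 222.6]
orientation: [0.005, -3.141, -0.0]
ft_force: [0.4, 0.5, 0.3]
width: 0.5
grasp_force: 0.0
```

Run:
```python
from seg import *
from scipy.spatial.transform import Rotation as R
o=ctrl.get_obs(); print(o["t"],o["ee_pos"],o["orientation"],o["ft_force"],o["width"])
im=viewer.get_image("wrist"); save(im,"wrist1.png"); print(np.round(im["hand_eye"],3).tolist(),im["fx"],im["cx"],im["cy"])
Rt=R.from_rotvec(o["orientation"]).as_matrix(); X=np.array(im["hand_eye"])
def w(u,v):
    a,b=u-im["cx"],v-im["cy"]; r=np.hypot(a,b); th=r/im["fx"]
    ray=np.array([a/r*np.tan(th),-b/r*np.tan(th),-1.])
    d=np.median(im["range_z"][int(v)-1:int(v)+2,int(u)-1:int(u)+2])
    return Rt@((X@np.r_[ray*d,1])[:3])+o["ee_pos"]
for n in["panel_front","tank_front","tank_home","main_switch_far","heater_switch_far","reset_button_top"]:
    for q in models.landmark_of(im,n)[:2]: print(n,round(q["conf"],2),np.round(q["location"]),w(*q["location"]).round(1))
```

```text
2.6333 [478.66406738 123.0672298  222.63592296] [ 4.84401142e-03 -3.14131594e+00 -4.41456492e-04] [0.421205   0.53500007 0.25911759] 0.5105355550719786
[[0.002, 0.958, 0.286, 78.904], [1.0, -0.001, -0.002, 0.229], [-0.001, 0.286, -0.958, -162.551], [0.0, 0.0, 0.0, 1.0]] 309.70691628693146 327.1914194033053 194.99894522722312
panel_front 0.86 [220. 265.] [577.9  -1.7  78.5]
tank_front 0.92 [327. 216.] [522.9 124.1  56.3]
heater_switch_far 0.57 [211. 356.] [459.5  93.2 331. ]
```

View pics/wrist1.png

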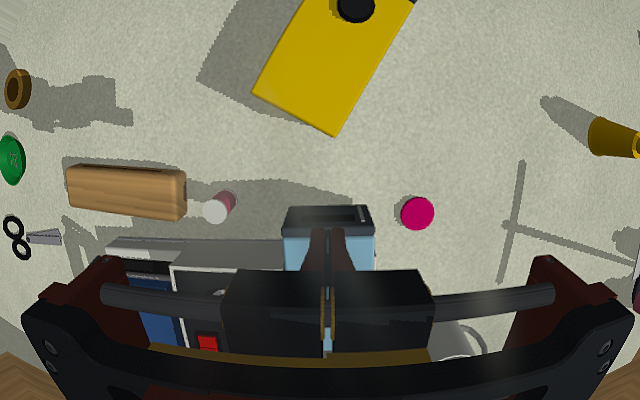

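Wrist view: the blue tank's front is at (327,216), the spool at (218,207) and the chalk at (417,212), all clear of the descent. The fingers are shut.

Call:
play_rows:
  dp:
    - [0, 0, -35]
    - [0, 0, -35]
    - [0, 0, -35]
    - [0, 0, -35]
    - [0, 0, -35]
    - [10, 0, 0]
    - [5, 0, 0]
    - [0, 0, 0]
  yaw: [0, 0, 0, 0, 0, 0, 0, 0]

```text
t: 3.65
ee_pos: [496.8, 123.6, 49.2]
orientation: [-0.007, 3.138, 0.001]
ft_force: [0.9, 0.3, 0.6]
width: 0.1
grasp_force: 0.0
```

Call:
play_rows:
  dp:
    - [5, 0, 0]
    - [5, 0, 0]
    - [5, 0, 0]
    - [5, 0, 0]
    - [5, 0, 0]
    - [5, 0, 0]
    - [5, 0, 0]
    - [5, 0, 0]
  yaw: [0, 0, 0, 0, 0, 0, 0, 0]

```text
t: 4.32
ee_pos: [532.7, 122.8, 48.0]
orientation: [0.006, -3.139, 0.001]
ft_force: [-5.3, 0.8, 3.7]
width: 0.3
grasp_force: 2.8
```

Call:
play_rows:
  dp:
    - [4, 0, 0]
    - [4, 0, 0]
    - [4, 0, 0]
    - [4, 0, 0]
    - [2, 0, 0]
    - [2, 0, 0]
    - [0, 0, 0]
  yaw: [0, 0, 0, 0, 0, 0, 0]

```text
t: 4.9
ee_pos: [553.5, 122.9, 47.8]
orientation: [0.006, -3.141, 0.0]
ft_force: [-3.8, -0.3, 2.6]
width: 0.6
grasp_force: 2.0
```

Call:
play_rows:
  dp:
    - [2, 0, 0]
    - [2, 0, 0]
    - [0, 0, 0]
  yaw: [0, 0, 0]

```text
t: 5.15
ee_pos: [557.7, 122.9, 47.7]
orientation: [0.006, -3.141, 0.0]
ft_force: [-4.3, -0.1, 2.1]
width: 0.7
grasp_force: 1.9
```

Call:
play_rows:
  dp:
    - [2, 0, 0]
    - [2, 0, 0]
    - [0, 0, 0]
  yaw: [0, 0, 0]

```text
t: 5.4
ee_pos: [561.8, 123.0, 47.7]
orientation: [0.006, -3.141, 0.0]
ft_force: [-2.9, 0.9, 2.3]
width: 0.6
grasp_force: 1.7
```

Call:
play_rows:
  dp:
    - [1, 0, 0]
    - [1, 0, 0]
    - [0, 0, 0]
  yaw: [0, 0, 0]

```text
t: 5.65
ee_pos: [562.8, 122.9, 47.6]
orientation: [0.006, -3.139, 0.0]
ft_force: [-6.7, 0.1, 4.4]
width: 0.4
grasp_force: 3.4
```

Call:
play_rows:
  dp:
    - [1, 0, 0]
    - [1, 0, 0]
    - [0, 0, 0]
  yaw: [0, 0, 0]

```text
t: 5.9
ee_pos: [562.7, 122.8, 47.4]
orientation: [0.006, -3.135, 0.001]
ft_force: [-13.1, 1.4, 8.7]
width: 0.5
grasp_force: 6.4
```

Call:
play_rows:
  dp:
    - [1, 0, 0]
    - [1, 0, 0]
    - [0, 0, 0]
  yaw: [0, 0, 0]

```text
t: 6.15
ee_pos: [562.6, 122.7, 47.1]
orientation: [0.007, -3.131, 0.002]
ft_force: [-18.9, 2.0, 13.3]
width: 0.5
grasp_force: 9.4
```

Call:
play_rows:
  dp:
    - [-10, 0, 0]
    - [-20, 0, 0]
    - [-20, 0, 0]
    - [0, 0, 35]
    - [0, 0, 35]
    - [0, 0, 35]
    - [0, 0, 35]
    - [0, 0, 0]
  yaw: [0, 0, 0, 0, 0, 0, 0, 0]

```text
t: 6.82
ee_pos: [522.8, 124.0, 194.7]
orientation: [-0.006, 3.128, 0.004]
ft_force: [1.2, -0.5, 1.2]
width: 0.6
grasp_force: 0.0
```

Run:
```python
from seg import *
ims=[]
for c in("scene","side"):
    im=viewer.get_image(c); W=cloud(im); hsv=cv2.cvtColor(im["pixels"],cv2.COLOR_RGB2HSV); H,S,V=[hsv[...,i].astype(int) for i in range(3)]
    box=lambda x0,x1,y0,y1,z0,z1:(W[...,0]>x0)&(W[...,0]<x1)&(W[...,1]>y0)&(W[...,1]<y1)&(W[...,2]>z0)&(W[...,2]<z1)
    t=box(540,820,60,200,80,93)&(H>90)&(H<112)&(S>35); x=W[t]; print(c,"tank",x.min(0),x.max(0),len(x))
    for n in["panel_front","tank_front","tank_home","main_switch_far","heater_switch_far","reset_button_top"]:
        for q in models.landmark_of(im,n)[:2]: print(n,round(q["conf"],2),np.round(q["location"]),world(im,*q["location"],r=1).round(1))
    pan=box(570,800,-80,120,85,140)
    f=lambda m,n:print(n,m.sum(),(np.argwhere(m).mean(0)[::-1]).round(1),W[m].mean(0).round(1),np.percentile(W[m],[2,98],axis=0).round(0).tolist())
    f(pan&(H>40)&(H<85)&(S>110),"green");f(pan&((H<8)|(H>172))&(S>120)&(W[...,0]<715),"red");f(pan&(H>100)&(H<125)&(S>130)&(W[...,1]>-30)&(W[...,0]<650),"blue")
    u0,v0=(300,170) if c=="scene" else (210,160)
    ims.append(cv2.resize(im["pixels"][v0:v0+100,u0:u0+130],None,fx=3,fy=5,interpolation=2))
save({"pixels":np.hstack(ims)},"c2.png")
```

```text
scene tank [586.31032408  76.09436038  80.70455364] [754.05892193 176.63444046  92.96065797] 887
panel_front 0.91 [328. 220.] [547.3  52.4   2.1]
tank_front 0.96 [347. 200.] [589.3 106.2  87.8]
tank_front 0.85 [279. 158.] [270.  155.8  75.6]
tank_home 0.61 [312. 230.] [526.7 -27.1  22.4]
tank_home 0.58 [344. 200.] [582.2 104.3  84.4]
main_switch_far 0.63 [368. 226.] [706.   34.3 110.7]
heater_switch_far 0.46 [356. 239.] [697.8 -28.9 113.7]
reset_button_top 0.55 [342. 225.] [630.2  -1.  102.5]
reset_button_top 0.34 [254. 364.] [ 6.150e+02 -4.946e+02  6.000e-01]
green 74 [363.5 223.5] [689.3  36.9 110.1] [[672.0, 26.0, 100.0], [706.0, 51.0, 119.0]]
red 86 [354.2 239. ] [691.  -31.3 110. ] [[673.0, -43.0, 101.0], [708.0, -16.0, 120.0]]
blue 48 [341.  224.2] [624.7   0.9 102.2] [[612.0, -10.0, 96.0], [637.0, 13.0, 109.0]]
side tank [569.54291558  71.37179904  80.12103984] [752.58628158 178.52623479  92.81960068] 1230
panel_front 0.75 [303. 197.] [582.1   2.1  87.9]
panel_front 0.65 [304. 274.] [536.4 260.3   9.9]
tank_front 0.97 [414. 259.] [248.1 174.1  25. ]
tank_front 0.74 [301. 230.] [571.6 107.5  36.2]
tank_home 0.89 [296. 226.] [575.5 159.6  87.4]
tank_home 0.48 [304. 196.] [581.5  -1.7  88.6]
main_switch_far 0.48 [354. 160.] [ 447.3 -433.8   14.5]
main_switch_far 0.42 [264. 195.] [692.6  46.9 108.8]
heater_switch_far 0.44 [268. 179.] [706.9 -54.8 109.5]
green 117 [267.2 193.5] [686.   35.5 108.7] [[666.0, 4.0, 102.0], [710.0, 53.0, 118.0]]
red 92 [271.9 183.2] [686.6 -27.8 109.2] [[666.0, -56.0, 103.0], [711.0, -14.0, 118.0]]
blue 46 [290.9 191.1] [620.9  -1.2 102.1] [[608.0, -29.0, 94.0], [636.0, 16.0, 107.0]]
```

View pics/c2.png

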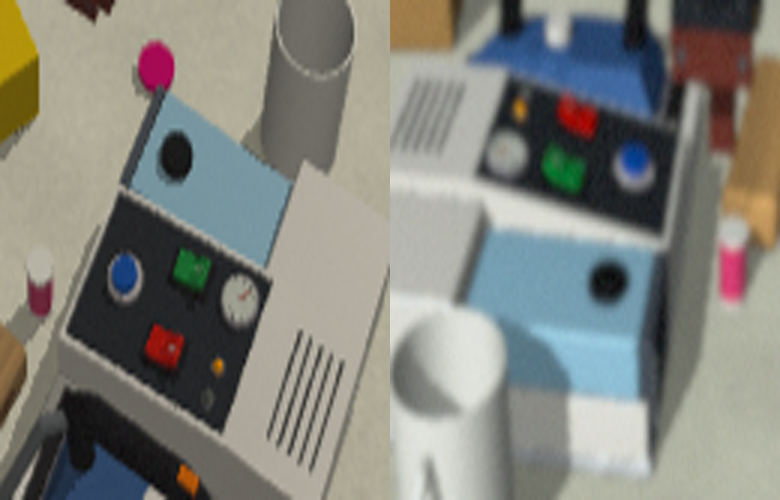

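The tank now sits flush with the station front at crop (150,140), stopped by the firm stop at TCP x 562.7. Fused positions: green pivot ≈ (688,36), so its far half is ≈ (700,36), and the button is ≈ (623,1).

Call:
play_rows:
  dp:
    - [36, -18, 0]
    - [36, -18, 0]
    - [36, -18, 0]
    - [36, -18, 0]
    - [33, -16, 0]
    - [0, 0, -30]
    - [0, 0, -20]
    - [0, 0, -10]
  yaw: [0, 0, 0, 0, 0, 0, 0, 0]

```text
t: 8.18
ee_pos: [693.5, 34.3, 124.3]
orientation: [0.005, -3.137, 0.0]
ft_force: [-0.8, 0.6, 0.1]
width: 0.4
grasp_force: 0.0
```

Call:
play_rows:
  dp:
    - [0, 0, 0]
    - [0, 0, 0]
  yaw: [0, 0]

```text
t: 8.35
ee_pos: [694.5, 35.2, 127.6]
orientation: [0.007, -3.141, 0.0]
ft_force: [-0.7, 0.1, 0.9]
width: 0.1
grasp_force: 0.0
```

Call:
play_rows:
  dp:
    - [6, 1, 0]
    - [0, 0, -3]
    - [0, 0, -3]
    - [0, 0, -2]
    - [0, 0, 0]
  yaw: [0, 0, 0, 0, 0]

```text
t: 8.77
ee_pos: [700.6, 36.1, 119.6]
orientation: [0.007, -3.141, 0.0]
ft_force: [0.0, -0.2, 0.8]
width: 0.4
grasp_force: 0.0
```

Call:
play_rows:
  dp:
    - [0, 0, -1]
    - [0, 0, -1]
    - [0, 0, 0]
  yaw: [0, 0, 0]

```text
t: 9.02
ee_pos: [701.0, 36.0, 117.8]
orientation: [-0.006, 3.141, 0.0]
ft_force: [-0.1, -0.1, 1.6]
width: 0.3
grasp_force: 0.6
```

Call:
play_rows:
  dp:
    - [0, 0, -1]
    - [0, 0, -1]
    - [0, 0, 0]
  yaw: [0, 0, 0]

```text
t: 9.27
ee_pos: [701.6, 36.0, 116.0]
orientation: [-0.006, 3.14, 0.0]
ft_force: [0.6, -0.4, 2.8]
width: 0.5
grasp_force: 1.2
```

Contact came at ~118, as predicted. I'll continue down.

Call:
play_rows:
  dp:
    - [0, 0, -1]
    - [0, 0, -1]
    - [0, 0, 0]
  yaw: [0, 0, 0]

```text
t: 9.52
ee_pos: [701.1, 35.9, 113.7]
orientation: [-0.006, 3.141, -0.0]
ft_force: [1.5, 0.6, 2.9]
width: 0.5
grasp_force: 1.3
```

Call:
play_rows:
  dp:
    - [0, 0, -1]
    - [0, 0, -1]
    - [0, 0, 0]
  yaw: [0, 0, 0]

```text
t: 9.77
ee_pos: [701.0, 36.0, 111.8]
orientation: [-0.006, 3.141, -0.0]
ft_force: [0.6, 0.6, 4.6]
width: 0.4
grasp_force: 2.1
```

Call:
play_rows:
  dp:
    - [0, 0, -1]
    - [0, 0, -1]
    - [0, 0, 0]
  yaw: [0, 0, 0]

```text
t: 10.02
ee_pos: [701.2, 36.0, 111.5]
orientation: [-0.006, 3.141, -0.0]
ft_force: [-3.0, -0.0, 15.5]
width: 0.5
grasp_force: 7.1
```

The rocker bottomed out at z 111.5, after 6.3 mm of travel. I'll lift off, move above the button and check the rockers and the iron handle's clearance.

Call:
play_rows:
  dp:
    - [0, 0, 15]
    - [0, 0, 20]
    - [-27, -12, 5]
    - [-27, -12, 0]
    - [-27, -11, 0]
    - [0, 0, 0]
    - [0, 0, 0]
  yaw: [0, 0, 0, 0, 0, 0, 0]

```text
t: 10.6
ee_pos: [618.1, 0.6, 149.7]
orientation: [0.005, -3.14, -0.0]
ft_force: [1.2, 0.3, 0.7]
width: 0.3
grasp_force: 0.0
```

Run:
```python
from seg import *
ims=[]
print(ctrl.get_obs()["ee_pos"])
for c in("scene","side"):
    im=viewer.get_image(c); W=cloud(im)
    h=(W[...,0]>560)&(W[...,0]<860)&(W[...,1]>-240)&(W[...,1]<-60)&(W[...,2]>155)&(W[...,2]<188); p=W[h]; print(c,len(p),p.min(0) if len(p) else 0,p.max(0) if len(p) else 0)
    if len(p):
        for a in range(560,860,40):
            q=p[(p[:,0]>a)&(p[:,0]<a+40)]
            if len(q): print(a,q[:,1].min().round(),q[:,1].max().round(),q[:,2].max().round())
    u0,v0=(310,180) if c=="scene" else (230,160)
    ims.append(cv2.resize(im["pixels"][v0:v0+80,u0:u0+78],None,fx=5,fy=5,interpolation=2))
save({"pixels":np.hstack(ims)},"c3.png")
```

```text
[6.18146563e+02 5.54298544e-01 1.49680446e+02]
scene 479 [ 630.92888206 -159.16834432  155.43442897] [ 800.14416094 -125.78259764  187.92018792]
600 -159.0 -135.0 164.0
640 -156.0 -128.0 180.0
680 -154.0 -129.0 183.0
720 -154.0 -126.0 185.0
760 -154.0 -126.0 188.0
800 -139.0 -139.0 159.0
side 204 [ 701.19318731 -145.00471082  155.03722024] [ 794.12926184 -122.32390883  184.81201348]
680 -141.0 -124.0 180.0
720 -145.0 -123.0 185.0
760 -140.0 -122.0 184.0
```

View pics/c3.png

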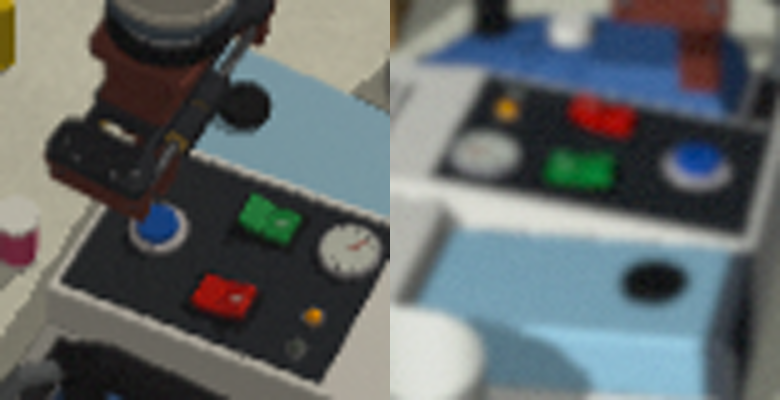

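The green rocker (crop (270,220)) now has its near half raised while red (225,297) is unchanged. The iron handle is 33 mm clear of the gripper body. Next is the button.

Call:
play_rows:
  dp:
    - [2, 1, -15]
    - [0, 0, -15]
    - [0, 0, -8]
    - [0, 0, -3]
    - [0, 0, 0]
    - [0, 0, 0]
  yaw: [0, 0, 0, 0, 0, 0]

```text
t: 11.2
ee_pos: [622.3, 2.2, 108.8]
orientation: [-0.007, 3.141, -0.0]
ft_force: [-0.2, -0.2, 0.6]
width: 0.5
grasp_force: 0.0
```

Call:
play_rows:
  dp:
    - [0, 0, -2]
    - [0, 0, -2]
    - [0, 0, -1]
    - [0, 0, 0]
  yaw: [0, 0, 0, 0]

```text
t: 11.53
ee_pos: [622.3, 2.0, 104.0]
orientation: [-0.006, 3.14, 0.0]
ft_force: [0.5, -0.4, 2.0]
width: 0.8
grasp_force: 0.7
```

Call:
play_rows:
  dp:
    - [0, 0, -1]
    - [0, 0, -1]
    - [0, 0, 0]
  yaw: [0, 0, 0]

```text
t: 11.78
ee_pos: [622.4, 2.0, 102.0]
orientation: [-0.006, 3.14, -0.0]
ft_force: [2.4, 0.0, 1.8]
width: 0.4
grasp_force: 1.3
```

Call:
play_rows:
  dp:
    - [0, 0, -1]
    - [0, 0, -1]
    - [0, 0, 0]
  yaw: [0, 0, 0]

```text
t: 12.03
ee_pos: [622.4, 1.9, 99.9]
orientation: [-0.006, 3.14, -0.0]
ft_force: [2.5, -0.2, 3.3]
width: 0.7
grasp_force: 1.9
```

Call:
play_rows:
  dp:
    - [0, 0, -1]
    - [0, 0, -1]
    - [0, 0, 0]
  yaw: [0, 0, 0]

```text
t: 12.28
ee_pos: [622.6, 2.0, 98.3]
orientation: [-0.006, 3.14, -0.0]
ft_force: [1.6, 0.4, 7.3]
width: 0.1
grasp_force: 3.6
```

Call:
play_rows:
  dp:
    - [0, 0, -1]
    - [0, 0, -1]
    - [0, 0, 0]
  yaw: [0, 0, 0]

```text
t: 12.53
ee_pos: [622.8, 2.0, 97.8]
orientation: [-0.006, 3.14, -0.0]
ft_force: [-2.6, 0.2, 19.0]
width: 0.4
grasp_force: 9.7
```

Firm stop after ~6 mm of travel, so the button is right down. I'll release it and retreat.

Call:
play_rows:
  dp:
    - [0, 0, 10]
    - [0, 0, 25]
    - [0, 0, 35]
    - [0, 0, 35]
    - [-30, 0, 20]
    - [-40, 0, 0]
    - [-40, 0, 0]
    - [0, 0, 0]
  yaw: [0, 0, 0, 0, 0, 0, 0, 0]

```text
t: 13.2
ee_pos: [502.0, 2.1, 218.4]
orientation: [0.007, -3.13, -0.0]
ft_force: [-0.6, -0.0, 0.3]
width: 0.2
grasp_force: 0.0
```

Run:
```python
from seg import *
ims=[]
print(ctrl.get_obs()["ee_pos"],ctrl.get_obs()["t"])
for c in("scene","side"):
    im=viewer.get_image(c)
    u0,v0=(305,170) if c=="scene" else (230,160)
    ims.append(cv2.resize(im["pixels"][v0:v0+80,u0:u0+78],None,fx=5,fy=5,interpolation=2))
save({"pixels":np.hstack(ims)},"c4.png")
```

```text
[501.99386216   2.12292784 218.38761618] 13.2
```

View pics/c4.png

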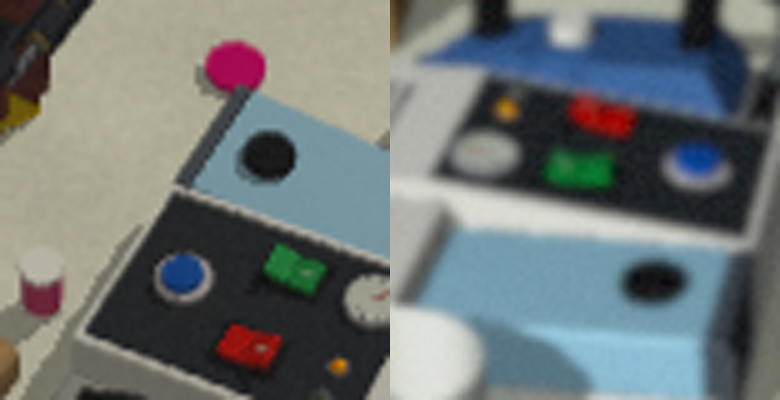

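The tank is flush (210,140), green is tipped on (295,268), red is unchanged (250,345), the button is up again (183,276), and the spool and chalk are untouched.

```bash
python3 -c "
from workcell import ticket
print(ticket.close_job())"
```

```text
the job is handed in; nothing more can be done
None
```

The job is handed in at about 13 s: the tank is pushed home against its stop, the green rocker is on, and the blue button was pressed right down and has come up again. The red heater rocker is still off, and nothing else appears to have been moved.

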